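# Dock the cup carriage, lock it with its cam lever and stand the probe in the cup

## Robot

A 6-joint arm with a two-finger parallel gripper is mounted at the origin on the work surface. World frame = base frame: x ahead of the robot, y to its left, z up, the work surface at z = 0. Lengths are in mm, angles in rad, forces in N, time in s.
With the tool pointing down it reaches from about 300 to 875 mm from the base axis. Payload 6.4 kg.
Tool frame: the origin (TCP) lies midway between the tips of the shut fingers; the grasp point (between the pads) lies 19 mm behind it; z points along the fingers, y is the direction in which the jaws open and shut (so a half turn about z gives the same grasp; the last joint's range is limited). The gripper opens to 85 mm and grips with 20 to 120 N. Pads are 22 mm wide; open, the fingers measure 114 mm over their backs; the gripper's body (76 mm by 85 mm) begins 54 mm behind the grasp point. The pads swing forward as they close: fully open they stand 13 mm farther back than shut.
Start: joints at [-1.491, 0.181, 1.607, -0, 1.354, -0.206], TCP at [162.123, -551.686, 231.288] pointing down, gripper open.
Joint ranges: [-2.99, 2.99], [-0.89, 2.07], [0.3, 2.58], [-1.14, 4.28], [0, 2.63], [-3.12, 3.12]. Speed limits (rad/s): [2.57, 2.57, 3.01, 3.14, 3.14, 3.14].

## Interface

Orientations are given as [roll, pitch, yaw] about the fixed x, y, z axes, in that order (R = Rz(yaw) Ry(pitch) Rx(roll)).
In Python, from station import * gives the robot as it stands.
- The arm moves only by the tool jog_arm, never from a script. Its argument "steps" is one flat list of numbers, 5 for each row, row after row: the shift along the tool's x, y, z as a fraction of full scale, then the turn about the tool's z as a fraction of full scale, then the opening, from -1 (shut) to 1 (fully open), so that 0 is half open. In form: [x, y, z, roll, fingers, x, y, z, roll, fingers, ...]. A call has 1 to 5 rows; each row is the pose to reach, as a shift and turn from the pose commanded when the call began, along the tool's axes at that moment; what a row does not reach only later rows make up. Full scale, the value 1, is 1 m for a shift and pi/2 rad for a turn. A row lasts 1/8 s, in which the tool goes at most 62.5 mm and 10.7 degrees, less where a joint would pass 70% of its speed; a pose out of reach is approached as far as the arm can. A call with a number of a shift or a turn outside -1 to 1 is refused whole. A call with a gripper value outside its range is refused whole. The fingers move at their own pace and stop on an object; "newtons" is the grip in N (left out, the last holds). Time passes only in rows, so rows that repeat a pose let the fingers close. It gives the time, the measured TCP pose, the force and the opening at its end, in the units of the state.
- sense(): the state, without advancing time (a new reading comes with each control period).
- capture(name): name is "scene" or "top" or "wrist"; returns a dict with "image" (420x560x3 uint8, blue, green, red), "K" (3x3 intrinsics, pixels), "k1" (the pictures are not rectified: a ray, as slopes to the right and down, at radius r is drawn at 1 + k1 r^2 times it, then the intrinsics apply), "pose" (4x4, takes a point from camera to world coordinates); the wrist camera has in their place "tool_from_camera" (4x4, takes a point from camera to tool coordinates, whose origin is the TCP and whose axes are the flange's). Camera axes: x right, y up, looking along -z (the intrinsics and any distortion apply to the point x, -y, -z); pixel columns grow to the right and rows downward; lengths in mm; the calibration is good to about 2 mm. A picture is of the moment at which its call begins: read the wrist's pose just before it. There is no depth.
- finish_job(): hands the job in, once; it reports no verdict.
The state is a dict: "time_s": time; "joints": joint angles; "joint_vel": joint speeds; "effort": joint torques, N m; "ee_pos": TCP position; "orientation": TCP orientation; "contact_force": force on the tool from outside, world axes, zero at the start; "moment": the same for the moment, N m; "gripper_width": opening from 0.0 (shut) to 1.0 (fully open).
Only numpy, scipy, OpenCV 4.12 (cv2) and the standard library are available. Lean on these libraries where they do the work, as an engineer would, in place of code of your own. Each camera call takes 0.05 s, during which the arm holds its last target. There are 200 camera calls.

## Task

Set up the probe station: slide the carriage along its rail until it is fully home against the white reader block, and then flip its cam lever all the way down so that it is locked there. After that, take the steel probe with the thick black head out of the sloped stand and stand it upright, foot down, in the cup on the locked carriage; lower it in gently, do not drop it. Leave the marker pen, the bottle, the jar and the beaker where they are.

Things in the scene. Friction and masses are not known exactly. Their poses are not given: they have to be found in the camera images.
- station: fixed linear-rail station on the bench; dark steel base plate 130 x 400 x 12 mm (local x from -65 to 65 mm, local y from -190 to 210 mm), aluminium rail along its local y, white reader block (110 mm in x, 78 mm in y, top at 100 mm) at the +y end. Origin: under the rail's middle line at bench level; local +y is the direction in which the carriage slides home, local -x is the side of the lever (about towards the robot)
- carriage (a joint): how far the carriage still is from home, m: 0 = fully home against the reader block, up to 0.13 = far away (towards the station's -y). About 2 N of friction when the lever is up; held fast by a tongue between the teeth of the rail (1.5 mm of play) when the lever is down. The carriage is an aluminium block 70 mm (x) by 120 mm (y), its flat top 56 mm above the bench, with the cup over its home-side half and the lever over its other half
- push_face (a point): a point on the flat end face of the carriage that looks away from the reader block (station -y), 25 mm off the rail's middle line to station +x (clear of the lever), 45 mm above the bench; axes as the station's. The face spans 30 to 56 mm above the bench and 35 mm to each side of the rail's middle
- lever (a joint): angle of the cam lever, rad: 0 = flat and locked, 1.1 = fully up and free; starts up. It stays where it is left. Moving it takes about 3 N at the tip, square to the arm; no spring back. Below 0.65 rad its tongue enters the gap between two rail teeth (10 mm apart): this goes freely with the carriage fully home, but with the carriage elsewhere the tongue may meet a tooth and resist, or lock the carriage in a wrong gap
- lever_tip (a point): centre of the steel crossbar (18 mm diameter, 26 mm wide along the station's y) at the end of the steel lever. The hinge axis runs along station y, 12 mm to station -x of the rail's middle, 64 mm above the bench; the tip is 97 mm from it and points to station -x when locked (tip then 70 mm above the bench), rising in an arc as the lever opens; the arm is 10 mm thick and 14 mm wide
- cup_floor (a point): centre of the inner floor of the white plastic cup on the carriage, 61 mm above the bench; the cup is round, inside 30 mm wide and 60 mm deep, outside 38 mm wide, rim 121 mm above the bench. Its axis is vertical, axes as the station's; 75 mm to station +y of the lever's middle plane
- stand: fixed grey plastic stand, base 120 x 180 x 10 mm, origin under its centre, with two identical square sleeves 110 mm apart (local y +55 and -55 mm) that lean 35 degrees towards local -x (to the right as the robot sees it, more or less). The sleeves are 20 mm wide inside and 40 mm deep, the lower wall reaches 80 mm up along the item; one holds the probe, the other the marker pen, either way round
- probe_mid (a point): middle of the probe's length, 80 mm from its foot; z axis along the probe towards its head. Probe: 160 mm long (plus an 8 mm brass stub), steel barrel 16 mm diameter over the lower 102 mm, black plastic head 22 mm diameter from 102 to 160 mm (best grip: 130 mm from the foot), 0.06 to 0.13 kg; starts leaning 35 degrees in one sleeve of the stand
- probe_foot (a point): centre of the probe's foot (the flat end of the steel barrel); z axis along the probe towards its head
- marker_mid (a point): middle of a marker pen, 16 mm diameter and 130 mm long, in the other sleeve; leave it
- reagent_mid (a point): middle of a closed amber bottle, 60 mm diameter, 140 mm high, standing; leave it
- jar_mid (a point): middle of a closed white jar, 56 mm diameter, 75 mm high, standing; leave it
- beaker_mid (a point): middle of an empty glass beaker, 68 mm diameter, 85 mm high, standing; leave it
Mind the look-alikes: they are no part of the job. What is shaped like the part that bears probe_mid but blue or red is not meant.

How it is judged (in metres and radians):
On the way, in this order (a step that is already met when the one before it is completed fails the run):
1. the carriage is fully home (within 4 mm of the reader block) and the lever is still up (value of joint carriage below 0.004 m and value of joint lever above 0.3 rad), for 0.1 s.
2. the lever is down (within 0.12 rad) with the carriage home (value of joint carriage below 0.004 m and value of joint lever below 0.12 rad), for 0.2 s.
3. the probe stands in the cup (horizontal distance between probe_foot and cup_floor below 0.014 m and z of probe_foot in the frame of cup_floor below 0.012 m and angle between probe_foot's own z axis and vertical below 0.35 rad), for 0.2 s.
At the end, for the whole second after the job is handed in: The carriage is within 4 mm of the reader block, the lever within 0.12 rad of flat, and the probe at rest in the cup, foot down on its floor (within 8 mm), leaning no more than 20 degrees, as a loose fit allows (all of step 2 and horizontal distance between probe_foot and cup_floor below 0.014 m and z of probe_foot in the frame of cup_floor below 0.008 m and angle between probe_foot's own z axis and vertical below 0.35 rad and linear speed of probe below 0.03 m/s); the robot touches nothing.
It fails at once if the probe is dropped (faster than 0.7 m/s, a fall of about 25 mm, while no finger touches it) (linear speed of probe above 0.7 m/s and contact force between probe and the fingers below 0.2 N).
It fails at once if the marker pen is moved more than 30 mm (distance of marker_mid from where it was at the start of the episode above 0.03 m).
It fails at once if the bottle is moved more than 30 mm or tipped over (distance of reagent_mid from where it was at the start of the episode above 0.03 m).
It fails at once if the jar is moved more than 30 mm or tipped over (distance of jar_mid from where it was at the start of the episode above 0.03 m).
It fails at once if the beaker is moved more than 30 mm or tipped over (distance of beaker_mid from where it was at the start of the episode above 0.03 m).
It also fails if it takes over 72 s, if anything falls off the work surface, if the arm or the gripper's body presses on something with over 40 N, if the wrist force passes 120 N, or if a joint passes its speed limit or range.

## Working session

There is one attempt and no reset: what is moved stays moved. The work goes in short steps, Python scripts to look and compute and a tool call to move; the robot and the scene stay as the last step left them, time stands still between calls to the robot, and variables do not carry over. Pictures are saved under pics/ and viewed, about 8 in all and at most 12, crops included, and the job is handed in when it is done.

Besides the shell and the picture viewer there is one more tool, called after "Request:" as a command line: name --argument value ..., lists and objects as JSON in quotes. jog_arm: Moves the arm, as the interface text tells. Shift numbers are shares of 1 m and turn numbers shares of pi/2 rad, none past 1 either way. Its arguments: {"type":"object","properties":{"steps":{"type":"array"},"newtons":{"type":"number"}},"required":["steps"]}

```bash
ls; mkdir -p pics
python3 - <<'E'
from station import *
import cv2,pickle
print(sense())
for n in("scene","top"):
    c=capture(n); cv2.imwrite(f"pics/{n}0.png",c["image"]); pickle.dump(c,open(f"{n}.pkl","wb"))
    print(n,c["K"],c["k1"],c["pose"])
a=cv2.imread("pics/scene0.png");b=cv2.imread("pics/top0.png")
E
```

```text
pics
{'time_s': 0.0, 'joints': array([-1.49130727e+00,  1.81528835e-01,  1.60798467e+00, -4.37519359e-06,
        1.35381858e+00, -2.06315238e-01]), 'joint_vel': array([ 1.47363087e-03,  1.88306121e-05, -3.73337421e-05, -2.27429383e-03,
        1.20750432e-03, -3.40870556e-04]), 'effort': array([ 8.13587167e-05, -4.44881415e+01, -3.51334798e+01, -3.70401103e-04,
        9.10475152e-03,  3.88617411e-05]), 'ee_pos': array([ 162.07205921, -551.11716288,  230.40230205]), 'orientation': array([-3.13988923e+00, -3.52150689e-04,  2.85804940e-01]), 'contact_force': array([-0.44700851, -0.13252398, -0.34282933]), 'moment': array([0.07464397, 0.02356387, 0.04505835]), 'gripper_width': 0.9978042432064699}
scene [[496.74825023   0.         278.17002968]
 [  0.         496.74825023 213.11384441]
 [  0.           0.           1.        ]] -0.026224297644644023 [[-5.11160008e-01 -6.34375146e-01  5.79899665e-01  1.33728474e+03]
 [ 8.59328214e-01 -3.64301319e-01  3.58942291e-01  6.39439212e+02]
 [-1.64458554e-02  6.81801088e-01  7.31352726e-01  1.01842552e+03]
 [ 0.00000000e+00  0.00000000e+00  0.00000000e+00  1.00000000e+00]]
top [[417.20825372   0.         280.72435124]
 [  0.         417.20825372 206.60798497]
 [  0.           0.           1.        ]] -0.03835784609664919 [[-1.16816154e-02  9.93208997e-01 -1.15755897e-01  4.35772208e+02]
 [-9.99341260e-01 -1.55740990e-02 -3.27794537e-02  1.67752559e+02]
 [-3.43596421e-02  1.15296727e-01  9.92736662e-01  1.17189137e+03]
 [ 0.00000000e+00  0.00000000e+00  0.00000000e+00  1.00000000e+00]]
```

View pics/scene0.png

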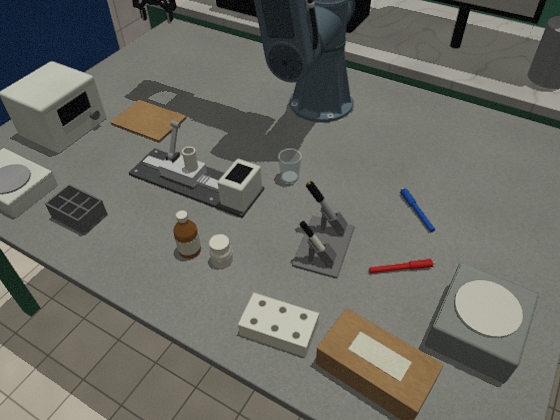

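View pics/top0.png

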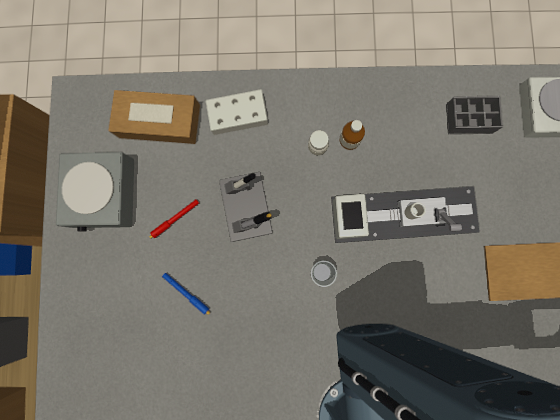

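The scene view shows the station (130-262, 120-212), with the lever up at (174,125), the cup at (189,152) and the reader block at (240,183). The stand is at (325,240) and its two items at (318,193) and (310,235). The top view has the stand at (247,208) and the station at (405,213). I'll enlarge both.

Run:
```python
import cv2,numpy as np
a=cv2.imread("pics/scene0.png");b=cv2.imread("pics/top0.png")
r=lambda im,x,y,w,h,s:cv2.resize(im[y:y+h,x:x+w],None,fx=s,fy=s,interpolation=cv2.INTER_CUBIC)
# top: station 320-490 x175-250 ; stand 212-287,165-250
cv2.imwrite("pics/c1.png",r(b,325,175,160,75,5))
cv2.imwrite("pics/c2.png",np.hstack([r(b,212,165,75,85,5),r(a,285,170,75,85,5)]))
cv2.imwrite("pics/c3.png",r(a,120,110,150,110,5))
```

```text
(no output)
```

View pics/c1.png

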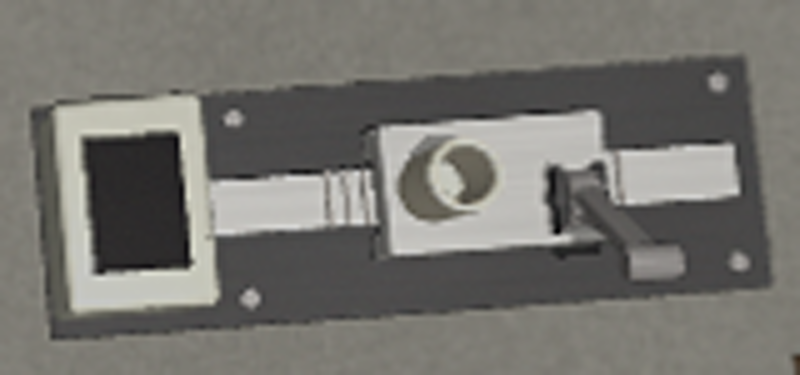

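View pics/c2.png

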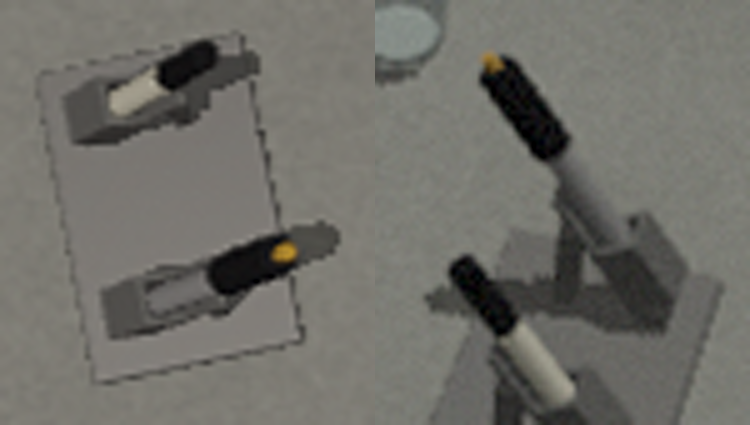

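View pics/c3.png

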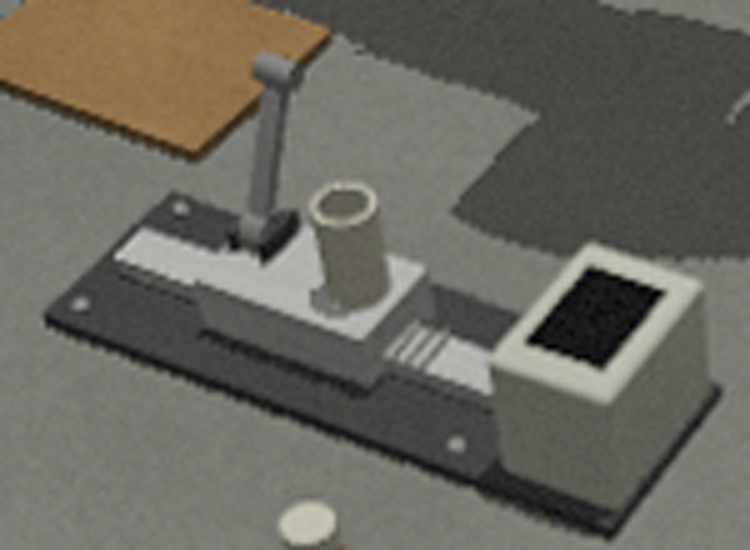

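The probe is the nearer item: steel barrel, thick black head and brass stub, with the stub at top-view (269,215) and scene-view (307,182). The other item, at top (250,178), has a white barrel and no stub, so it is the marker. The blue and red pens on the bench are the look-alikes. The lever is up and the carriage is away from the reader. Next I fit the poses.

```bash
cat > h.py <<'E'
import numpy as np,pickle,cv2
from scipy.optimize import least_squares
C={n:pickle.load(open(f"{n}.pkl","rb")) for n in("scene","top")}
def proj(c,P,pose=None):
    T=np.linalg.inv(c["pose"] if pose is None else pose); P=np.atleast_2d(P)@T[:3,:3].T+T[:3,3]
    s=np.c_[P[:,0],-P[:,1]]/-P[:,2:]; s=s*(1+c["k1"]*(s**2).sum(1))[:,None]
    return s*c["K"][0,0]+c["K"][:2,2]
def un(px,x0,y0,s=5): px=np.atleast_2d(px).astype(float); return np.array([x0,y0])+(px+.5)/s-.5
def Rz(a): return np.array([[np.cos(a),-np.sin(a),0],[np.sin(a),np.cos(a),0],[0,0,1]])
def tri(pt,ps,pose=None):
    f=lambda P:np.r_[(proj(C["top"],P)-pt).ravel(),(proj(C["scene"],P)-ps).ravel()]
    r=least_squares(f,[450,0,50]); return r.x,np.abs(r.fun).max()
E
python3 - <<'E'
from h import *
t=lambda p:un(p,325,175); s=lambda p:un(p,120,110)
# station fit: x,y,yaw,q(y of carriage rear face),lever angle
def model(v):
    R=Rz(v[2]);W=lambda L:np.array(L,float)@R.T+[v[0],v[1],0]
    yc=v[3]; a=v[4]
    base=[[65,210,12],[65,-190,12],[-65,-190,12],[-65,210,12]]
    car=[[35,yc+120,56],[35,yc,56],[-35,yc+120,56]]
    cup=[[0,yc+v[5],121]]
    tip=[[-12-97*np.cos(a+v[6]),yc+v[5]-75,64+97*np.sin(a+v[6])]]
    return W(base),W(car),W(cup),W(tip)
def f(v,full=False):
    b,c,u,tp=model(v)
    r=[proj(C["top"],b)-t([[32,107],[742,57],[772,287],[52,338]]),
       proj(C["top"],c)-t([[377,128],[600,112],[390,255]]),
       proj(C["top"],u)-t([463,174]),proj(C["top"],tp)-t([655,262]),
       proj(C["scene"],b)-s([[45,318],[173,193],[720,388],[608,530]]),
       proj(C["scene"],u)-s([344,204]),proj(C["scene"],tp)-s([277,70])]
    if full: print(np.round(np.vstack(r),1).tolist())
    return np.vstack(r).ravel()
r=least_squares(lambda v:f(np.r_[v,0.062]),[500,-150,0,-60,1.1,85]);v=np.r_[r.x,.062]
f(v,True);print("station x y yaw rear lever cupoff",np.round(v,3));
for n,m in zip(["base","car","cup","tip"],model(v)):print(n,np.round(m,1).tolist())
pickle.dump(v,open("st.pkl","wb"))
t=lambda p:un(p,212,165); 
s=lambda p:un(np.atleast_2d(p)-[375,0],285,170)
tip=tri(t([286,252]),s([487,60]));bd=tri(t([212,278]),s([553,151]))
print("stubtip",tip,"boundary",bd)
d=tip[0]-bd[0];print(np.linalg.norm(d),np.degrees(np.arccos(d[2]/np.linalg.norm(d))),np.degrees(np.arctan2(d[1],d[0])))
def g(v):
    P=np.array([[60,-90,10],[-60,-90,10],[-60,90,10],[60,90,10]])@Rz(v[2]).T+[v[0],v[1],0]
    return (proj(C["top"],P)-t([[38,73],[240,32],[302,342],[97,382]])).ravel()
r=least_squares(g,[450,250,1.5]);print("stand",r.x,np.round(r.fun,1))
# probe fit with known lean: foot pos + azimuth
def pr(v):
    d=np.array([np.sin(.611)*np.cos(v[3]),np.sin(.611)*np.sin(v[3]),np.cos(.611)])
    P=v[:3]+np.outer([167,102],d); return P,d
def k(v):
    P,_=pr(v); return np.r_[(proj(C["top"],P)-t([[286,252],[212,278]])).ravel(),(proj(C["scene"],P)-s([[487,60],[553,151]])).ravel(),20*(v[3]-(r.x[2]+np.pi))]
q=least_squares(k,[*bd[0]-[0,0,80],r.x[2]+np.pi]);print("probe foot,az",q.x,np.round(q.fun,1)); d=pr(q.x)[1];print("grip130",q.x[:3]+130*d,"dir",d)
pickle.dump(q.x,open("probe.pkl","wb"))
# foot in stand frame
print(((q.x[:3]-[r.x[0],r.x[1],0])@Rz(r.x[2])))
E
```

```text
[[19.0, -30.1], [11.2, 34.5], [-10.9, 32.2], [-2.4, -34.0], [4.2, -4.8], [1.7, 15.6], [-7.8, -6.2], [3.1, 0.9], [-2.9, -2.0], [79.0, 55.4], [-10.2, 3.7], [-83.1, -50.8], [6.6, -7.8], [-1.3, -0.7], [1.1, 0.1]]
station x y yaw rear lever cupoff [ 5.3980e+02 -1.5714e+02 -4.1200e-01 -7.2312e+01  1.5100e+00  8.1237e+01
  6.2000e-02]
base [[683.4, 9.3, 12.0], [523.3, -357.3, 12.0], [404.2, -305.2, 12.0], [564.3, 61.3, 12.0]]
car [[591.0, -127.4, 56.0], [542.9, -237.4, 56.0], [526.8, -99.4, 56.0]]
cup [[543.4, -149.0, 121.0]]
tip [[502.5, -212.9, 161.0]]
stubtip (array([533.35220579, 229.41902782, 166.38161525]), np.float64(0.33356168025102306)) boundary (array([526.65164714, 268.22010077, 115.5033134 ]), np.float64(1.284883311790054))
64.33523411181213 37.73675602393785 -80.20222308291265
stand [575.21813224 305.67772825   1.75832063] [-0.4  0.   0.5 -0.3  0.5 -0.2 -0.6  0.4]
probe foot,az [515.54490667 324.59582149  30.7533447    4.90080302] [-0.2 -0.2  1.6 -0.5  0.7 -0.2  0.9  0.1  0. ]
grip130 [529.51369978 251.33639999 137.23306099] dir [ 0.10745225 -0.56353401  0.81907474]
[29.71114669 55.10023471 30.7533447 ]
```

Run:
```python
from h import *
t=lambda p:un(p,325,175); s=lambda p:un(p,120,110)
def model(v):
    R=Rz(v[2]);W=lambda L:np.array(L,float)@R.T+[v[0],v[1],0]
    yc=v[3]; a=v[4]
    return (W([[65,210,12],[65,-190,12],[-65,-190,12],[-65,210,12]]),W([[35,yc+120,56],[35,yc,56],[-35,yc+120,56]]),
     W([[0,yc+v[5],121]]),W([[-12-97*np.cos(a+.062),yc+v[5]-75,64+97*np.sin(a+.062)]]),W([[55,132,100],[-55,132,100],[55,210,100],[-55,210,100]]))
def f(v,full=False):
    b,c,u,tp,rd=model(v)
    r=[proj(C["top"],b)-t([[32,107],[742,57],[772,287],[52,338]]),
       proj(C["top"],c)-t([[377,128],[600,112],[390,255]]),
       proj(C["top"],u)-t([463,174]),proj(C["top"],tp)-t([655,262]),
       proj(C["scene"],b)-s([[608,530],[45,318],[173,193],[720,388]]),
       proj(C["scene"],u)-s([344,204]),proj(C["scene"],tp)-s([277,70])]
    if full: print(np.round(np.vstack(r),1).tolist()); print("reader(px resid)",np.round(proj(C["top"],rd)-t([[200,95],[218,303],[53,105],[72,313]]),1).tolist())
    return np.vstack(r).ravel()
v=least_squares(f,[500,-150,0,-60,1.1,85]).x
f(v,True);print("station x y yaw rear lever cupoff",np.round(v,3));
for n,m in zip(["base","car","cup","tip","reader"],model(v)):print(n,np.round(m,1).tolist())
pickle.dump(v,open("st.pkl","wb"))
R=Rz(v[2]);W=lambda L:np.round(np.array(L,float)@R.T+[v[0],v[1],0],1)
print("push now",W([25,v[3],45]),"locked tip",W([-109,v[3]+v[5]-75,70]), "ydir",R[:,1],"xdir",R[:,0])
```

```text
[[0.0, -0.1], [0.8, -0.3], [0.4, 0.1], [-0.1, 0.1], [-0.0, -0.3], [-0.0, -0.3], [0.0, 0.3], [1.0, 0.1], [-0.7, -0.0], [0.8, 0.6], [-0.5, -0.6], [0.1, -0.3], [0.9, -0.3], [-0.3, 0.3], [0.3, 0.9]]
reader(px resid) [[-0.2, -0.9], [0.1, 0.1], [-0.9, -0.7], [-1.2, 0.2]]
station x y yaw rear lever cupoff [ 5.45849e+02 -1.48480e+02  5.60000e-02 -8.89210e+01  1.08800e+00
  9.38140e+01]
base [[599.1, 64.8, 12.0], [621.3, -334.6, 12.0], [491.5, -341.8, 12.0], [469.3, 57.6, 12.0]]
car [[579.1, -115.5, 56.0], [585.7, -235.3, 56.0], [509.2, -119.4, 56.0]]
cup [[545.6, -143.6, 121.0]]
tip [[498.2, -221.3, 152.6]]
reader [[593.4, -13.6, 100.0], [483.6, -19.7, 100.0], [589.1, 64.3, 100.0], [479.2, 58.1, 100.0]]
push now [ 575.8 -235.9   45. ] locked tip [ 440.9 -224.5   70. ] ydir [-0.05566608  0.99844944  0.        ] xdir [0.99844944 0.05566608 0.        ]
```

The fit is good: residuals are below 1 px, the lever reads 1.09 rad and the carriage is about 100 mm from home. I start by turning the tool to line up with the station (tool x = station +y, tool y = station +x) and moving behind the carriage with the fingers shut.

Request:
jog_arm --steps '[0.48,-0.151,0,-0.854,-1,0.48,-0.151,0,-0.854,-1,0.48,-0.151,0,-0.854,-1,0.48,-0.151,0,-0.854,-1,0.48,-0.151,0,-0.854,-1]' --newtons 40

```text
time_s: 0.72
ee_pos: [423.1, -376.2, 231.0]
orientation: [-3.141, -0.0, 1.229]
contact_force: [0.2, -1.1, 0.7]
gripper_width: -0.001
```

```bash
cat > go.py <<'E'
# usage: go.py w x y z yaw | go.py s lx ly z  (station frame; yaw aligned)  -> shift numbers from the measured pose
import sys
from h import *
from station import *
from scipy.spatial.transform import Rotation as Ro
s=sense(); v=pickle.load(open("st.pkl","rb")); R=Rz(v[2]); a=list(map(float,sys.argv[2:]))
if sys.argv[1]=="s": P=np.array([a[0],a[1],0])@R.T+[v[0],v[1],a[2]]; yaw=v[2]+np.pi/2
else: P=np.array(a[:3]); yaw=a[3]
T=Ro.from_euler("xyz",s["orientation"]).as_matrix()
y=s["orientation"][2]; d=(P-s["ee_pos"])@T
L=(s["ee_pos"]-[v[0],v[1],0])@R
print("t",round(s["time_s"],2),"pos",s["ee_pos"].round(1),"rpy",s["orientation"].round(3),"local",L.round(1),"F",s["contact_force"].round(1),"w",round(s["gripper_width"],3))
print("target",P.round(1),"shift mm",d.round(1),"turn",round((y-yaw)/(np.pi/2),4))
E
python3 go.py s 27 -125 200
```

```text
t 0.72 pos [ 423.1 -376.2  231. ] rpy [-3.141 -0.     1.229] local [-135.3 -220.5  231. ] F [ 0.2 -1.1  0.7] w -0.001
target [ 579.8 -271.8  200. ] shift mm [150.8 112.7  31. ] turn -0.2528
```

Request:
jog_arm --steps '[0.151,0.113,0.031,-0.253,-1,0.151,0.113,0.031,-0.253,-1,0.151,0.113,0.031,-0.253,-1,0.151,0.113,0.031,-0.253,-1,0.151,0.113,0.031,-0.253,-1]'

```text
time_s: 1.35
ee_pos: [579.1, -273.8, 199.5]
orientation: [-3.14, -0.001, 1.622]
contact_force: [0.3, -1.3, 0.0]
gripper_width: 0.003
```

```bash
python3 go.py s 27 -125 38
```

```text
t 1.35 pos [ 579.1 -273.8  199.5] rpy [-3.140e+00 -1.000e-03  1.622e+00] local [  26.2 -127.   199.5] F [ 0.3 -1.3  0. ] w 0.003
target [ 579.8 -271.8   38. ] shift mm [  1.9   1.  161.5] turn -0.0031
```

Request:
jog_arm --steps '[0.002,0.001,0.055,-0.003,-1,0.002,0.001,0.11,-0.003,-1,0.002,0.001,0.161,-0.003,-1,0.002,0.001,0.161,-0.003,-1,0.002,0.001,0.161,-0.003,-1]'

```text
time_s: 1.98
ee_pos: [580.9, -274.0, 41.7]
orientation: [3.139, 0.002, 1.624]
contact_force: [0.6, -0.5, 0.2]
gripper_width: -0.002
```

Request:
jog_arm --steps '[0.015,0,0,0,-1,0.03,0,0,0,-1,0.04,0,0,0,-1,0.05,0,0,0,-1,0.06,0,0,0,-1]'

```text
time_s: 2.6
ee_pos: [577.2, -211.7, 39.6]
orientation: [3.141, 0.001, 1.626]
contact_force: [0.4, -2.2, 1.4]
gripper_width: 0.004
```

```bash
python3 go.py s 27 -10 38
```

```text
t 2.6 pos [ 577.2 -211.7   39.6] rpy [3.141e+00 1.000e-03 1.626e+00] local [ 27.8 -64.8  39.6] F [ 0.4 -2.2  1.4] w 0.004
target [ 573.4 -157.    38. ] shift mm [54.8 -0.8  1.6] turn -0.0005
```

Request:
jog_arm --steps '[0.012,-0.001,0,0,-1,0.024,-0.001,0,0,-1,0.036,-0.001,0,0,-1,0.046,-0.001,0,0,-1,0.054,-0.001,0,0,-1]'

```text
time_s: 3.22
ee_pos: [572.8, -157.6, 39.1]
orientation: [-3.141, -0.0, 1.626]
contact_force: [0.8, -2.6, 0.7]
gripper_width: -0.002
```

Request:
jog_arm --steps '[0.002,0,0,0,-1,0.004,0,0,0,-1,0.006,0,0,0,-1,0.008,0,0,0,-1,0.008,0,0,0,-1]'

```text
time_s: 3.85
ee_pos: [572.3, -150.1, 39.1]
orientation: [-3.141, -0.001, 1.625]
contact_force: [-0.8, -0.1, 0.2]
gripper_width: -0.001
```

```bash
python3 go.py s 27 2 38
```

```text
t 3.85 pos [ 572.3 -150.1   39.1] rpy [-3.141e+00 -1.000e-03  1.625e+00] local [26.3 -3.1 39.1] F [-0.8 -0.1  0.2] w -0.001
target [ 572.7 -145.    38. ] shift mm [5.1 0.6 1.1] turn -0.0007
```

Request:
jog_arm --steps '[0.001,0,0,0,-1,0.002,0,0,0,-1,0.003,0,0,0,-1,0.004,0,0,0,-1,0.005,0,0,0,-1]'

```text
time_s: 4.47
ee_pos: [572.4, -149.0, 39.3]
orientation: [3.141, 0.006, 1.626]
contact_force: [-2.6, -17.9, -5.9]
gripper_width: -0.002
```

Request:
jog_arm --steps '[0.001,0,0,0,-1,0.002,0,0,0,-1,0.003,0,0,0,-1]'

```text
time_s: 4.85
ee_pos: [572.4, -149.0, 39.3]
orientation: [3.141, 0.01, 1.625]
contact_force: [-2.2, -28.2, -10.6]
gripper_width: -0.002
```

Request:
jog_arm --steps '[-0.02,0,0,0,-1,-0.05,0,0,0,-1,-0.05,0,-0.06,0,-1,-0.05,0,-0.12,0,-1,-0.05,0,-0.16,0,-1]'

```text
time_s: 5.48
ee_pos: [576.0, -192.5, 202.7]
orientation: [3.138, 0.001, 1.625]
contact_force: [0.7, 0.5, -0.2]
gripper_width: 0.0
```

```bash
python3 go.py s -15 29 195
python3 - <<'E'
from station import *
import cv2,pickle
for n in("scene","top"):
    c=capture(n);cv2.imwrite(f"pics/{n}1.png",c["image"])
import numpy as np
a=cv2.imread("pics/scene1.png");b=cv2.imread("pics/top1.png")
r=lambda im,x,y,w,h,s:cv2.resize(im[y:y+h,x:x+w],None,fx=s,fy=s,interpolation=cv2.INTER_CUBIC)
cv2.imwrite("pics/c4.png",np.vstack([r(b,325,185,150,60,5),r(a,120,130,150,60,5)]))
E
```

```text
t 5.47 pos [ 576.  -192.5  202.7] rpy [3.138e+00 1.000e-03 1.625e+00] local [ 27.7 -45.6 202.7] F [ 0.7  0.5 -0.2] w 0.0
target [ 529.3 -120.4  195. ] shift mm [ 74.6 -42.8   7.5] turn -0.0006
```

View pics/c4.png

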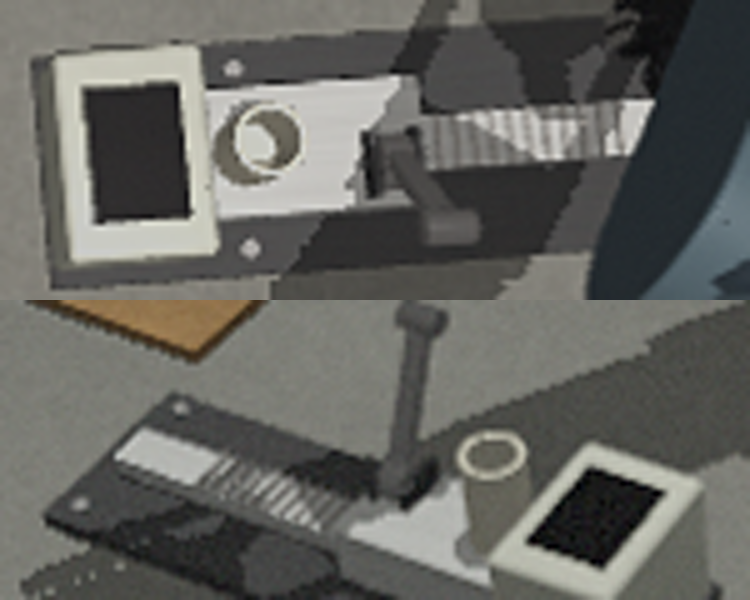

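The carriage now touches the reader block, with no gap at crop (207,150). The cup rim is at crop (267,140) and (492,454), and the lever is still up. I refine the home position from these pixels.

Run:
```python
from h import *
v=pickle.load(open("st.pkl","rb"));R=Rz(v[2])
for n,a,b in(("cup",[267,140],[492,154]),("tip",[450,226],[421,18])):
    P,e=tri(un(a,325,185),un(b,120,130));print(n,P.round(1),e.round(2),"local",((P-[v[0],v[1],0])@R).round(1))
for phi in np.arange(1.15,0.0,-.15):
    print(round(phi,2),"tip x,z",round(-12-97*np.cos(phi),1),round(64+97*np.sin(phi),1),"TCP",round(-12-97*np.cos(phi)+9*np.sin(phi)+12,1),round(64+97*np.sin(phi)+9*np.cos(phi),1))
```

```text
cup [539.6 -42.9 123.5] 0.46 local [ -0.4 105.8 123.5]
tip [ 492.8 -122.6  155. ] 0.05 local [-51.6  28.8 155. ]
1.15 tip x,z -51.6 152.5 TCP -31.4 156.2
1.0 tip x,z -64.4 145.6 TCP -44.8 150.5
0.85 tip x,z -76.0 136.9 TCP -57.3 142.8
0.7 tip x,z -86.2 126.5 TCP -68.4 133.4
0.55 tip x,z -94.7 114.7 TCP -78.0 122.4
0.4 tip x,z -101.3 101.8 TCP -85.8 110.1
0.25 tip x,z -106.0 88.0 TCP -91.8 96.7
0.1 tip x,z -108.5 73.7 TCP -95.6 82.6
```

Request:
jog_arm --steps '[0.037,-0.02,0,0,-1,0.075,-0.037,0,0,-1,0.075,-0.037,0.02,0,-1,0.075,-0.037,0.035,0,-1,0.075,-0.037,0.05,0,-1]'

```text
time_s: 6.2
ee_pos: [533.8, -119.5, 148.0]
orientation: [-3.141, -0.001, 1.625]
contact_force: [0.6, 0.9, -0.6]
gripper_width: -0.003
```

```bash
python3 go.py s -15 29 150
```

```text
t 6.2 pos [ 533.8 -119.5  148. ] rpy [-3.141e+00 -1.000e-03  1.625e+00] local [-10.4  29.6 148. ] F [ 0.6  0.9 -0.6] w -0.003
target [ 529.3 -120.4  150. ] shift mm [-0.6 -4.6 -2. ] turn -0.0009
```

Request:
jog_arm --steps '[0,-0.02,0,0,-1,0,-0.032,0.001,0,-1,0,-0.04,0.004,0,-1,0,-0.048,0.008,0,-1,0,-0.056,0.015,0,-1]'

```text
time_s: 6.82
ee_pos: [478.0, -122.9, 134.5]
orientation: [3.14, 0.001, 1.625]
contact_force: [2.4, -0.1, 2.1]
gripper_width: -0.005
```

Request:
jog_arm --steps '[0,-0.007,0.006,0,-1,0,-0.013,0.013,0,-1,0,-0.018,0.021,0,-1,0,-0.022,0.029,0,-1,0,-0.025,0.037,0,-1]'

```text
time_s: 7.45
ee_pos: [452.4, -123.6, 96.6]
orientation: [-3.141, -0.001, 1.625]
contact_force: [0.1, -0.5, 2.0]
gripper_width: 0.002
```

```bash
python3 go.py s -96 29 80
```

```text
t 7.45 pos [ 452.4 -123.6   96.6] rpy [-3.141e+00 -1.000e-03  1.625e+00] local [-92.   30.   96.6] F [ 0.1 -0.5  2. ] w 0.002
target [ 448.4 -124.9   80. ] shift mm [-1.1 -4.  16.6] turn -0.0007
```

Contact is steady at about 2-3 N, so I press the lever down to its stop.

Request:
jog_arm --steps '[0,-0.003,0.006,0,-1,0,-0.006,0.012,0,-1,0,-0.008,0.016,0,-1,0,-0.008,0.018,0,-1,0,-0.008,0.02,0,-1]'

```text
time_s: 8.07
ee_pos: [444.7, -124.4, 77.4]
orientation: [-3.141, -0.0, 1.626]
contact_force: [-1.6, 0.8, 12.8]
gripper_width: 0.002
```

Request:
jog_arm --steps '[0,0,0.001,0,-1,0,0,0.002,0,-1,0,0,0.002,0,-1]'

```text
time_s: 8.45
ee_pos: [445.5, -124.7, 76.7]
orientation: [3.141, 0.001, 1.626]
contact_force: [-1.9, 0.8, 14.5]
gripper_width: 0.001
```

Request:
jog_arm --steps '[0,0,-0.02,0,-1,0,0,-0.08,0,-1,0,0,-0.14,0,0.3,0,0,-0.19,0,1,0,0,-0.19,0,1]'

```text
time_s: 9.07
ee_pos: [446.5, -125.3, 269.3]
orientation: [3.136, 0.004, 1.626]
contact_force: [0.5, -0.2, -0.5]
gripper_width: 0.638
```

```bash
python3 go.py w 529.5 251.3 260 1.758
```

```text
t 9.07 pos [ 446.5 -125.3  269.3] rpy [3.136 0.004 1.626] local [-97.9  28.7 269.3] F [ 0.5 -0.2 -0.5] w 0.638
target [529.5 251.3 260. ] shift mm [371.5 103.5   8.4] turn -0.0843
```

Request:
jog_arm --steps '[0.37,0.104,0.01,-0.084,1,0.37,0.104,0.01,-0.084,1,0.37,0.104,0.01,-0.084,1,0.37,0.104,0.01,-0.084,1,0.37,0.104,0.01,-0.084,1]'

```text
time_s: 9.7
ee_pos: [511.9, 182.4, 255.2]
orientation: [-3.138, 0.0, 1.757]
contact_force: [1.3, -0.3, 0.3]
gripper_width: 1.003
```

```bash
python3 go.py w 529.5 251.3 260 1.758
```

```text
t 9.7 pos [511.9 182.4 255.2] rpy [-3.138  0.     1.757] local [-15.5 332.2 255.2] F [ 1.3 -0.3  0.3] w 1.003
target [529.5 251.3 260. ] shift mm [64.5 30.1 -5. ] turn -0.0004
```

Request:
jog_arm --steps '[0.065,0.03,-0.005,0,1,0.065,0.03,-0.005,0,1,0.065,0.03,-0.005,0,1]'

```text
time_s: 10.07
ee_pos: [529.3, 250.0, 260.2]
orientation: [-3.138, 0.001, 1.759]
contact_force: [0.3, 0.1, 0.7]
gripper_width: 0.999
```

```bash
python3 go.py w 529.5 251.3 116 1.758
python3 - <<'E'
from h import *
from station import *
from scipy.spatial.transform import Rotation as Ro
s=sense();c=capture("wrist");T=np.eye(4);T[:3,:3]=Ro.from_euler("xyz",s["orientation"]).as_matrix();T[:3,3]=s["ee_pos"]
im=c["image"].copy();pose=T@c["tool_from_camera"];pickle.dump((c,pose),open("w.pkl","wb"))
q=pickle.load(open("probe.pkl","rb"));d=np.array([np.sin(.611)*np.cos(q[3]),np.sin(.611)*np.sin(q[3]),np.cos(.611)])
for u,v in proj(c,q[:3]+np.outer([102,130,160,168],d),pose).round().astype(int): cv2.drawMarker(im,(int(u),int(v)),(0,0,255),0,10,1)
cv2.imwrite("pics/w1.png",im)
E
```

```text
t 10.07 pos [529.3 250.  260.2] rpy [-3.138e+00  1.000e-03  1.759e+00] local [  5.7 398.8 260.2] F [0.3 0.1 0.7] w 0.999
target [529.5 251.3 116. ] shift mm [  1.3   1.  144.2] turn 0.0005
```

View pics/w1.png

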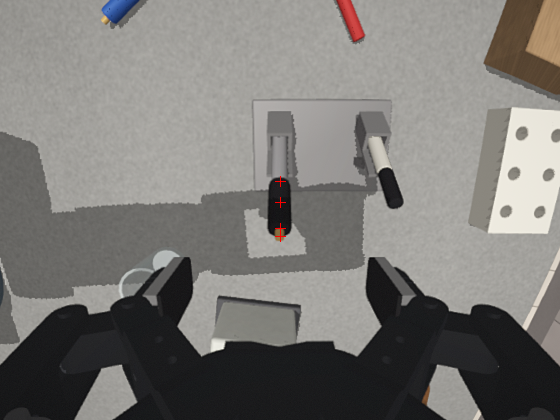

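The wrist view agrees with the fit. The red marks lie on the probe's axis: head bottom (280,180), stub (280,235). The marker pen is well clear at (390,185). I descend and grip.

Request:
jog_arm --steps '[0.001,0.001,0.05,0,1,0.001,0.001,0.1,0,1,0.001,0.001,0.13,0,1,0.001,0.001,0.144,0,1,0.001,0.001,0.144,0,1]'

```text
time_s: 10.75
ee_pos: [530.9, 250.0, 117.7]
orientation: [-3.14, 0.0, 1.756]
contact_force: [0.5, 0.1, -0.8]
gripper_width: 1.003
```

Request:
jog_arm --steps '[0,0,0,0,-1,0,0,0,0,-1,0,0,0,0,-1,0,0,0,0,-1,0,0,0,0,-1]' --newtons 30

```text
time_s: 11.38
ee_pos: [531.3, 251.2, 118.8]
orientation: [3.141, 0.0, 1.758]
contact_force: [-2.1, -0.9, 5.7]
gripper_width: 0.252
```

Request:
jog_arm --steps '[0,0,0,0,-1,0,0,0,0,-1]' --newtons 30

```text
time_s: 11.62
ee_pos: [531.3, 251.2, 118.8]
orientation: [3.141, 0.0, 1.758]
contact_force: [-2.1, -2.1, 5.6]
gripper_width: 0.247
```

Request:
jog_arm --steps '[-0.006,0,-0.008,0,-1,-0.017,0,-0.025,0,-1,-0.029,0,-0.041,0,-1,-0.043,0,-0.061,0,-1,-0.057,0,-0.082,0,-1]'

```text
time_s: 12.25
ee_pos: [542.2, 193.6, 202.0]
orientation: [3.141, 0.001, 1.757]
contact_force: [0.5, 0.5, -0.5]
gripper_width: 0.247
```

Request:
jog_arm --steps '[0,0,-0.02,0,-1,0,0,-0.05,0,-1,0,0,-0.08,0,-1,0,0,-0.08,0,-1,0,0,-0.08,0,-1]'

```text
time_s: 12.88
ee_pos: [541.5, 194.4, 279.8]
orientation: [-3.141, 0.0, 1.757]
contact_force: [-0.4, 0.2, -0.1]
gripper_width: 0.25
```

```bash
python3 go.py s 0 0 280
python3 - <<'E'
from h import *
from station import *
from scipy.spatial.transform import Rotation as Ro
s=sense();a=capture("scene")["image"];b=capture("top")["image"]
v=proj(C["scene"],s["ee_pos"])[0];w=proj(C["top"],s["ee_pos"])[0];print(v,w)
def cr(im,c): x,y=(c-[50,60]).round().astype(int);x,y=max(x,0),max(y,0);print(x,y);return cv2.resize(im[y:y+120,x:x+100],(400,480),interpolation=cv2.INTER_CUBIC)
cv2.imwrite("pics/g1.png",np.hstack([cr(a,v),cr(b,w)]))
E
```

```text
t 12.88 pos [541.5 194.4 279.8] rpy [-3.141  0.     1.757] local [ 14.8 342.6 279.8] F [-0.4  0.2 -0.1] w 0.25
target [ 545.8 -148.5  280. ] shift mm [-3.378e+02 -5.910e+01 -1.000e-01] turn 0.0829
[293.76922706 143.29811403] [282.00964306 205.79186455]
244 83
232 146
```

View pics/g1.png

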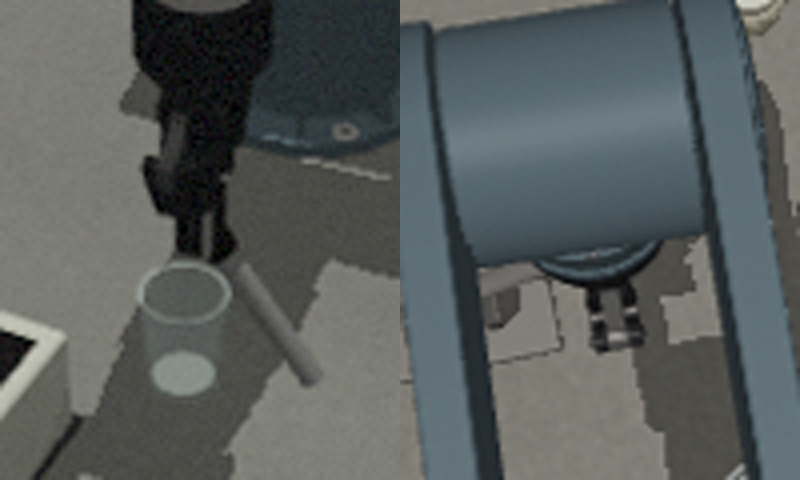

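The probe hangs in the jaws, still leaning; its foot is at crop (312,379), about scene (322,177). I work out the tilt and where the foot is relative to the TCP.

Run:
```python
from h import *
tcp=np.array([541.5,194.4,279.8]);yaw=1.757;tx=np.array([np.cos(yaw),np.sin(yaw),0])
f=un([312,379],244,83,4)
def P(v): # v: tilt, grip distance
    g=tcp+[0,0,19]; return g+v[1]*(np.sin(v[0])*tx-np.cos(v[0])*np.array([0,0,1]))
r=least_squares(lambda v:(proj(C["scene"],P(v))-f).ravel(),[.6,130]);print(np.degrees(r.x[0]),r.x[1],r.fun,"foot rel tcp: toolx",r.x[1]*np.sin(r.x[0]),"z",19-r.x[1]*np.cos(r.x[0]))
for t in(30,33,35,37): print(t,proj(C["scene"],P([np.radians(t),130])),f)
v=pickle.load(open("st.pkl","rb"));R=Rz(v[2])
```

```text
34.29662892151965 127.98162286776224 [0. 0.] foot rel tcp: toolx 72.11475764252341 z -86.72964353494356
30 [[318.69741879 178.78410599]] [[321.625 177.375]]
33 [[321.04400966 178.2485905 ]] [[321.625 177.375]]
35 [[322.57811083 177.82952898]] [[321.625 177.375]]
37 [[324.08592236 177.36092983]] [[321.625 177.375]]
```

```bash
python3 go.py s 0 38 265
```

```text
t 12.97 pos [541.  194.7 278.7] rpy [-3.139  0.     1.757] local [ 14.3 342.9 278.7] F [-0.1  0.3  0.1] w 0.246
target [ 543.7 -110.5  265. ] shift mm [-300.5  -53.8   13.9] turn 0.0831
```

Request:
jog_arm --steps '[-0.03,-0.005,0,0.02,-1,-0.07,-0.012,0,0.04,-1,-0.115,-0.02,0,0.06,-1,-0.16,-0.028,0,0.083,-1,-0.2,-0.036,0,0.083,-1]'

```text
time_s: 13.6
ee_pos: [542.7, -9.5, 278.8]
orientation: [-3.139, -0.0, 1.626]
contact_force: [-0.2, -0.2, -0.0]
gripper_width: 0.244
```

```bash
python3 go.py s 0 38 265
```

```text
t 13.6 pos [542.7  -9.5 278.8] rpy [-3.139 -0.     1.626] local [  4.6 138.9 278.8] F [-0.2 -0.2 -0. ] w 0.244
target [ 543.7 -110.5  265. ] shift mm [-100.9   -4.6   13.8] turn -0.0001
```

Request:
jog_arm --steps '[-0.035,-0.002,0,0,-1,-0.065,-0.004,0.005,0,-1,-0.09,-0.005,0.014,0,-1,-0.101,-0.005,0.025,0,-1,-0.101,-0.005,0.025,0,-1]'

```text
time_s: 14.22
ee_pos: [543.2, -109.0, 253.1]
orientation: [-3.138, -0.002, 1.626]
contact_force: [0.8, 0.4, -0.7]
gripper_width: 0.244
```

```bash
python3 go.py s 0 38 200
python3 - <<'E'
from h import *
from station import *
from scipy.spatial.transform import Rotation as Ro
s=sense();c=capture("wrist");T=np.eye(4);T[:3,:3]=Ro.from_euler("xyz",s["orientation"]).as_matrix();T[:3,3]=s["ee_pos"]
pose=T@c["tool_from_camera"];pickle.dump((c,pose),open("w.pkl","wb"))
v=pickle.load(open("st.pkl","rb"));R=Rz(v[2]);cup=np.array([0,105.3,121])@R.T+[v[0],v[1],0]
print("cup px",proj(c,cup,pose),"foot px",proj(c,s["ee_pos"]+T[:3,:3]@[72,0,87],pose))
a=capture("scene")["image"]
w=c["image"]; print(proj(C["scene"],cup))
x,y=152,95
cv2.imwrite("pics/g2.png",np.hstack([cv2.resize(a[y:y+110,x:x+80],(400,550),interpolation=cv2.INTER_CUBIC),cv2.resize(w[150:370,200:360],(400,550),interpolation=cv2.INTER_CUBIC)]))
E
```

```text
t 14.22 pos [ 543.2 -109.   253.1] rpy [-3.138e+00 -2.000e-03  1.626e+00] local [ -0.5  39.6 253.1] F [ 0.8  0.4 -0.7] w 0.244
target [ 543.7 -110.5  200. ] shift mm [-1.7  0.7 53.1] turn -0.0003
cup px [[279.88490103 131.12395963]] foot px [[278.91486819 122.64851934]]
[[218.31730431 161.18567929]]
```

View pics/g2.png

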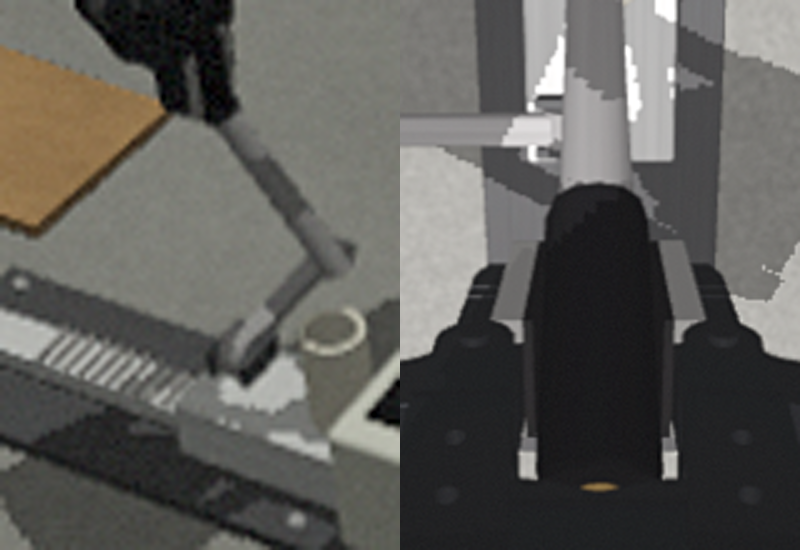

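The scene crop shows the lever flat and the probe's foot at crop (338,258), just above the cup at (333,333). In the wrist crop the foot is cut off above, so I check it in the stored picture.

Run:
```python
from h import *
c,pose=pickle.load(open("w.pkl","rb"));im=c["image"]
v=pickle.load(open("st.pkl","rb"));R=Rz(v[2])
T=pose@np.linalg.inv(c["tool_from_camera"])
for g in (126,128,130):
  for t in (33,35): print(g,t,proj(C["scene"],T[:3,3]+T[:3,:3]@[g*np.sin(np.radians(t)),0,-19+g*np.cos(np.radians(t))]).round(1),"obs",un([338,259],152,95))
print("cup rim px",proj(C["scene"],np.array([0,105.3,121])@R.T+[v[0],v[1],0]),"obs",un([333,333],152,95))
x,y=220,70
cv2.imwrite("pics/g3.png",cv2.resize(im[y:y+120,x:x+120],(600,600),interpolation=cv2.INTER_CUBIC))
```

```text
126 33 [[217.7 148.5]] obs [[219.2 146.4]]
126 35 [[218.7 148.1]] obs [[219.2 146.4]]
128 33 [[218.1 149.1]] obs [[219.2 146.4]]
128 35 [[219.1 148.7]] obs [[219.2 146.4]]
130 33 [[218.5 149.7]] obs [[219.2 146.4]]
130 35 [[219.6 149.3]] obs [[219.2 146.4]]
cup rim px [[218.31730431 161.18567929]] obs [[218.2 161.2]]
```

View pics/g3.png

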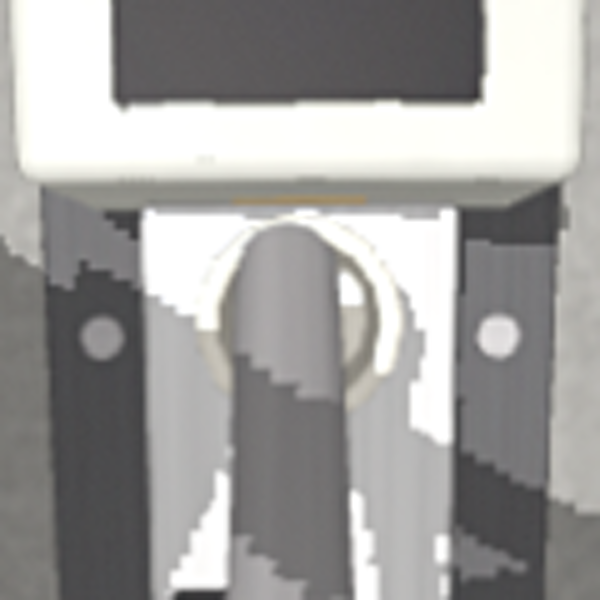

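```bash
python3 go.py s 0 38 200
python3 - <<'E'
from h import *
c,pose=pickle.load(open("w.pkl","rb"))
T=pose@np.linalg.inv(c["tool_from_camera"])
th=np.linspace(0,2*np.pi,60)
for g in (124,127,130):
  for t in (30,33,36):
    a=np.radians(t); u=np.array([np.sin(a),0,np.cos(a)]);w=np.array([np.cos(a),0,-np.sin(a)])
    ring=np.array([0,0,-19])+g*u+8*(np.outer(np.cos(th),w)+np.outer(np.sin(th),[0,1,0]))
    p=proj(c,ring@T[:3,:3].T+T[:3,3],pose);s=proj(C["scene"],ring@T[:3,:3].T+T[:3,3])
    print(g,t,"wrist min row crop",((p[:,1].min()-69.5)*5).round(),"cols",((p[:,0].min()-219.5)*5).round(),((p[:,0].max()-219.5)*5).round(),"scene crop box",((s.min(0)-[151.5,94.5])*5).round(),((s.max(0)-[151.5,94.5])*5).round())
E
```

```text
t 14.32 pos [ 544.  -108.3  254.7] rpy [-3.141e+00 -1.000e-03  1.627e+00] local [  0.4  40.2 254.7] F [0.6 0.6 0.1] w 0.244
target [ 543.7 -110.5  200. ] shift mm [-2.3 -0.4 54.7] turn 0.0006
124 30 wrist min row crop 287.0 cols 245.0 349.0 scene crop box [308. 260.] [334. 278.]
124 33 wrist min row crop 249.0 cols 244.0 350.0 scene crop box [316. 258.] [341. 276.]
124 36 wrist min row crop 211.0 cols 243.0 352.0 scene crop box [324. 255.] [349. 274.]
127 30 wrist min row crop 276.0 cols 245.0 349.0 scene crop box [311. 265.] [337. 282.]
127 33 wrist min row crop 238.0 cols 244.0 350.0 scene crop box [319. 262.] [344. 280.]
127 36 wrist min row crop 199.0 cols 243.0 351.0 scene crop box [328. 260.] [352. 278.]
130 30 wrist min row crop 267.0 cols 246.0 348.0 scene crop box [314. 269.] [339. 287.]
130 33 wrist min row crop 227.0 cols 245.0 349.0 scene crop box [322. 267.] [348. 285.]
130 36 wrist min row crop 188.0 cols 244.0 351.0 scene crop box [331. 264.] [355. 283.]
```

The foot sits about 72 mm along tool x and 85 mm below the TCP, and about 2 mm sideways of the cup axis, which I correct. I lower the foot just inside the rim.

Request:
jog_arm --steps '[-0.002,0.002,0.015,0,-1,-0.002,0.002,0.03,0,-1,-0.002,0.002,0.042,0,-1,-0.002,0.002,0.05,0,-1,-0.002,0.002,0.056,0,-1]'

```text
time_s: 14.95
ee_pos: [546.2, -110.9, 198.5]
orientation: [-3.141, -0.0, 1.627]
contact_force: [0.3, -0.8, -0.8]
gripper_width: 0.25
```

Request:
jog_arm --steps '[0,0,0.001,0,-1,0.001,0,0.003,0,-1,0.001,0,0.003,0,-1]'

```text
time_s: 15.32
ee_pos: [546.3, -110.0, 196.4]
orientation: [3.141, 0.0, 1.627]
contact_force: [-0.0, 0.0, -0.2]
gripper_width: 0.247
```

```bash
python3 go.py s 0 40 200
```

```text
t 15.32 pos [ 546.3 -110.   196.4] rpy [3.141 0.    1.627] local [  2.6  38.4 196.4] F [-0.   0.  -0.2] w 0.247
target [ 543.6 -108.5  200. ] shift mm [ 1.6 -2.6 -3.6] turn 0.0004
```

Request:
jog_arm --steps '[0.003,0,0,0,-1,0.006,0,-0.001,0,-1,0.009,0,-0.003,0,-1,0.012,0,-0.004,0,-1,0.014,0,-0.005,0,-1]'

```text
time_s: 15.95
ee_pos: [545.5, -95.9, 201.4]
orientation: [3.141, 0.0, 1.627]
contact_force: [-1.1, -4.3, 2.1]
gripper_width: 0.245
```

```bash
python3 go.py s 0 53 200
```

```text
t 15.95 pos [545.5 -95.9 201.4] rpy [3.141 0.    1.627] local [  2.6  52.5 201.4] F [-1.1 -4.3  2.1] w 0.245
target [542.9 -95.6 200. ] shift mm [ 0.5 -2.6  1.4] turn 0.0004
```

Request:
jog_arm --steps '[0.004,0,-0.001,0,-1,0.008,0,-0.003,0,-1,0.011,0,-0.004,0,-1,0.015,0,-0.005,0,-1,0.018,0,-0.006,0,-1]'

```text
time_s: 16.58
ee_pos: [544.4, -77.7, 207.2]
orientation: [3.142, -0.0, 1.627]
contact_force: [-0.8, -4.1, 0.7]
gripper_width: 0.242
```

Request:
jog_arm --steps '[0.004,0,-0.001,0,-1,0.008,0,-0.002,0,-1,0.012,0,-0.003,0,-1,0.016,0,-0.003,0,-1,0.018,0,-0.003,0,-1]'

```text
time_s: 17.2
ee_pos: [543.4, -59.8, 210.2]
orientation: [3.141, 0.0, 1.627]
contact_force: [-1.6, -3.0, 0.1]
gripper_width: 0.245
```

```bash
python3 go.py s 0 96 215
python3 - <<'E'
from h import *
from station import *
a=capture("scene")["image"]; 
x,y=152,75
cv2.imwrite("pics/g4.png",cv2.resize(a[y:y+110,x:x+110],(550,550),interpolation=cv2.INTER_CUBIC))
E
```

```text
t 17.2 pos [543.4 -59.8 210.2] rpy [3.141 0.    1.627] local [  2.5  88.7 210.2] F [-1.6 -3.   0.1] w 0.245
target [540.5 -52.6 215. ] shift mm [ 7.3 -2.5 -4.8] turn 0.0004
```

View pics/g4.png

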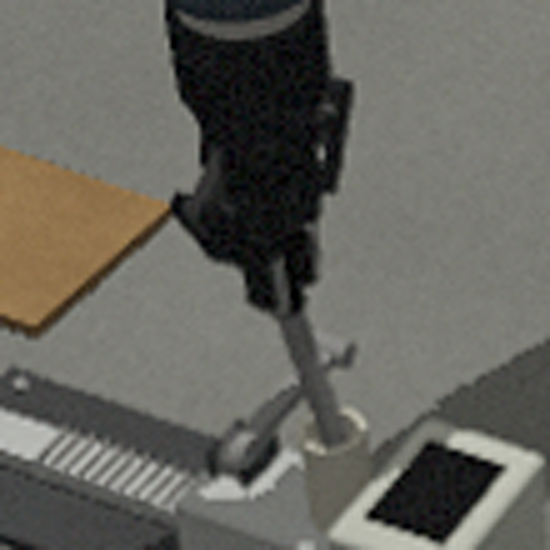

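The probe is in the cup, leaning about 11°. I bring it further upright and lower it.

Request:
jog_arm --steps '[0.006,-0.001,0,0,-1,0.012,-0.001,0.002,0,-1,0.016,-0.002,0.006,0,-1,0.016,-0.002,0.012,0,-1,0.016,-0.002,0.018,0,-1]'

```text
time_s: 17.88
ee_pos: [540.2, -43.9, 191.4]
orientation: [-3.141, -0.001, 1.627]
contact_force: [0.3, -2.6, -0.5]
gripper_width: 0.249
```

Request:
jog_arm --steps '[-0.001,0,0.004,0,-1,-0.002,0,0.008,0,-1,-0.002,0,0.011,0,-1,-0.002,0,0.014,0,-1,-0.002,0,0.016,0,-1]'

```text
time_s: 18.5
ee_pos: [540.6, -46.1, 176.0]
orientation: [-3.142, -0.0, 1.627]
contact_force: [-0.2, -0.7, -0.8]
gripper_width: 0.251
```

```bash
python3 go.py s 0 104 168
```

```text
t 18.5 pos [540.6 -46.1 176. ] rpy [-3.142 -0.     1.627] local [  0.5 102.5 176. ] F [-0.2 -0.7 -0.8] w 0.251
target [540.1 -44.6 168. ] shift mm [ 1.5 -0.5  8. ] turn 0.0003
```

Request:
jog_arm --steps '[0,0,0.001,0,-1,0,0,0.002,0,-1,0,0,0.003,0,-1,0,0,0.004,0,-1,0,0,0.005,0,-1]'

```text
time_s: 19.12
ee_pos: [540.9, -46.4, 171.7]
orientation: [3.141, 0.0, 1.627]
contact_force: [-0.9, -0.8, 5.9]
gripper_width: 0.251
```

Request:
jog_arm --steps '[0,0,0.001,0,-1,0,0,0.002,0,-1,0,0,0.003,0,-1]'

```text
time_s: 19.5
ee_pos: [541.8, -46.9, 171.3]
orientation: [3.139, 0.002, 1.627]
contact_force: [-6.4, 0.5, 21.0]
gripper_width: 0.247
```

The floor is reached: 21 N vertical with the TCP at 171. I ease off the load, open, then rise.

Request:
jog_arm --steps '[0,0,-0.002,0,-1,0,0,-0.0035,0,-1,0,0,-0.0035,0,-1]'

```text
time_s: 19.88
ee_pos: [540.8, -46.3, 171.8]
orientation: [3.141, 0.0, 1.627]
contact_force: [-0.9, -0.2, 3.0]
gripper_width: 0.245
```

Request:
jog_arm --steps '[0,0,0,0,-0.3,0,0,0,0,-0.2,0,0,0,0,0,0,0,0,0,0,0,0,0,0,0]'

```text
time_s: 20.5
ee_pos: [540.6, -46.2, 171.6]
orientation: [-3.142, -0.0, 1.627]
contact_force: [0.5, -0.2, -0.0]
gripper_width: 0.5
```

Request:
jog_arm --steps '[0,0,0,0,1,0,0,0,0,1,0,0,-0.02,0,1,0,0,-0.06,0,1,0,0,-0.11,0,1]'

```text
time_s: 21.12
ee_pos: [539.9, -46.0, 281.8]
orientation: [-3.139, -0.001, 1.627]
contact_force: [0.8, 0.8, 0.7]
gripper_width: 1.0
```

Request:
jog_arm --steps '[0,0,-0.05,0,1,0,-0.05,-0.05,0,1,0,-0.1,-0.05,0,1,0,-0.12,-0.05,0,1,0,-0.12,-0.05,0,1]'

```text
time_s: 21.75
ee_pos: [420.2, -53.0, 332.2]
orientation: [3.14, 0.001, 1.626]
contact_force: [0.0, 0.5, 0.0]
gripper_width: 0.998
```

```bash
python3 go.py s 0 104 300
python3 - <<'E'
from h import *
from station import *
import time
a=capture("scene")["image"];b=capture("top")["image"]
cv2.imwrite("pics/f.png",np.hstack([cv2.resize(a[70:220,120:270],(450,450),interpolation=cv2.INTER_CUBIC),cv2.resize(b[165:255,320:390],(350,450),interpolation=cv2.INTER_CUBIC)]))
E
```

```text
t 21.75 pos [420.2 -53.  332.2] rpy [3.140e+00 1.000e-03 1.626e+00] local [-120.1  102.3  332.2] F [0.  0.5 0. ] w 0.998
target [540.1 -44.6 300. ] shift mm [  1.8 120.1  32.4] turn -0.0002
```

View pics/f.png

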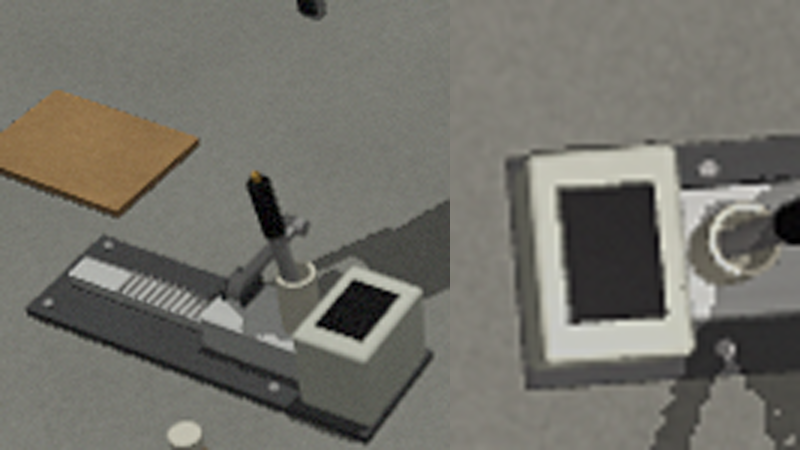

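Run:
```python
from h import *
v=pickle.load(open("st.pkl","rb"));R=Rz(v[2])
def solve(px,z): 
    r=least_squares(lambda q:(proj(C["scene"],[q[0],q[1],z])-px).ravel(),[540,-50]);return ((np.r_[r.x,z]-[v[0],v[1],0])@R)
a=solve(un([255,177],120,70,3),61+168*.975);b=solve(un([277,237],120,70,3),61+102*.975)
print(a,b,"cup 0 105.3; lean from line:",np.degrees(np.arctan2(np.hypot(*(a-b)[:2]),a[2]-b[2])),"foot extrap",b-(a-b)*102/66)
print(un([255,177],120,70,3),un([277,237],120,70,3))
```

```text
[  3.06105637  77.86552502 224.8       ] [  0.77304234  90.49057613 160.45      ] cup 0 105.3; lean from line: 11.27628457599474 foot extrap [ -2.76297935 110.00201874  61.        ]
[[204.66666667 128.66666667]] [[212.         148.66666667]]
```

The probe leans about 11° (limit 20°). Its foot works out to about 5.5 mm from the cup axis (limit 14 mm), which fits it resting on the floor. The lever looks flat, the carriage is home and the gripper is clear, so I hand in.

```bash
python3 -c "
from station import *
print(finish_job())"
```

```text
the job is handed in; nothing more can be done
None
```

I set up the station and handed in the job at about 22 s on the robot's clock; no verdict is reported, so the outcome below rests on my own checks.

- **Carriage:** I pushed it until it stopped hard against the reader block (about 28 N). The pictures afterwards show no gap between them.
- **Lever:** I pressed it down to its stop (about 14 N). The finger ended at z = 77 mm against a nominal 79 mm for the locked lever, and it looks flat in the later pictures.
- **Probe:** I lifted it out of the stand along its slope, started its foot into the cup and used the cup wall to turn it upright. I lowered it until the foot met the floor (21 N peak), eased off to 3 N and released it.
- **Last checks:**
  - The probe leans about 11° (limit 20°). Its foot is about 5.5 mm from the cup axis (limit 14 mm).
  - That lean and offset come from a single camera view and assume the foot is on the floor; the contact force when lowering supports that.
  - The gripper was well clear, with about zero contact force.
- **Other items:** I planned the path clear of the marker pen, bottle, jar and beaker. I did not measure their positions again at the end.
- **Disagreements:** The foot's depth below the gripper came out 83–88 mm from different views. A sideways offset of about 2 mm before insertion was corrected.

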